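# Lock a tuning gang in the tilted vise with a wedge

## Task

The tuning gang stands loose between the jaws of the tilted bench vise. Take the wooden wedge out of its rack, put it thin end first into the slot between the sliding jaw and the stop block, and drive it down along the slot until it jams and the gang is clamped tight; then let go, leaving the wedge locked in the slot by itself. Do not crush the gang, do not push it out of the vise, and leave the knob, the valve bases and the tweezer where they lie.

Things in the scene. Friction and masses are not known exactly. Their poses are not given: they have to be found in the camera images.
- vise_head: Head of a cast-iron vise, tipped 30 degrees about its own y so that its z leans towards -x (to the robot at yaw 0; yaw varies). Origin on the closed flat bed, 75 mm above the bench, under the wedge slot. z: drive axis (the wedge goes in along -z, tilted). y: clamping direction. x: along the slot. From -y to +y: fixed jaw, gang, sliding jaw, slot, stop block, bracket, screw.
- slot_mouth (a point): Middle of the slot's open top, 66 mm above the bed along the head's z. The slot's two walls lean apart 7 degrees each to match the wedge. Top width 15.3 mm (-2.1 to +1.5, as the stop is set) with the jaw against the gang, less the jaw's clearance. Two cheek plates, 58 mm high and 35 mm apart, close its ends (x = +-17.5 mm).
- stop_side (a point): Top of the fixed bracket (head frame y 45 to 59 mm, z to 45) behind the stop block (to y = 30, z to 66); a screw runs on to y = 98. The screw has set it, rigidly, 2.1 mm nearer to 1.5 mm farther, unmeasured, so the jammed thin end is 2 to 24 mm above the bed. Sinking, the wedge follows the stop's wall, 1 mm to -y per 8 mm down: a stiff grip straight along z presses the stop, not the gang.
- gang_seat (a point): Point on the bed in the middle of the gang's place (head frame y = -52 mm). The fixed jaw, 55 mm high, carries a spring-backed pad, its face 22.6 mm from here on the -y side, that gives 3 mm at 8 N per mm, so the gang tightens over some 12 mm of wedge travel; a lip 12 mm high keeps the gang from sliding down towards -x.
- jaw: Sliding steel jaw, 66 mm high, moves only along the head's y, 1 N friction, no spring. Origin at the foot of its face towards the gang, mid length; axes as the head's. Its y in the head's frame: -30 mm + clearance (1 to 3 mm at the start), -30.6 as clamping begins. Its slot face is 30.5 mm from this origin (in +y) at the bed, 22.3 mm at the top.
- gang: Tuning gang (variable capacitor): open tin-plated frame with brass plates, 54 x 44 x 46 mm (x, y, z), about 0.35 kg, standing loose on the sloping bed between fixed and sliding jaw. Origin at the centre of its underside; axes as the head's at the start.
- wedge: Plain wooden wedge, 115 mm long, about 0.1 kg, upright thin end down in its rack. Origin: centre of the thin end; z up to the head. z 0 to 75 mm tapers evenly from 4 to 22.4 mm thick (y), symmetric; z 75 to 115 is a square head 22.4 mm thick (y). 30 mm wide (x) all along. Half a turn about z changes nothing. Driven with 20 N, free to follow the stop, it locks itself.
- rack: Dark wooden block, 75 x 60 x 50 mm, fixed to the bench, with a slot 34 x 16.4 mm, 40 mm deep, in which the wedge stands with the same axes, its thin end 10 mm above the bench. Origin at the centre of its underside.
- dial_knob: Bystander: bakelite dial knob, 48 mm across, 20 mm high. Origin at the centre of its underside.
- valve_base0: Bystander: black ceramic valve base, a disc 38 mm across, 20 mm high. Origin at the centre of its underside.
- valve_base1: Bystander: a second valve base, like the other.
- tweezer: Bystander: nickel-plated tweezer lying flat, 116 mm long along its x axis, 18 mm wide, 6 mm thick. Origin on the bench below its middle.
Mind the look-alikes: they are no part of the job. What is meant by the wedge is not blue, purple or turquoise, and is the smaller of those in its own colour.

How it is judged:
On the way, in this order (a step that is already met when the one before it is completed fails the run):
1. the wedge is lifted clear of its rack (height (world z) of wedge above 0.065 m), for 0.1 s.
2. the wedge's thin end is well inside the slot between jaw and stop, in line with the slot (z of wedge in the frame of vise_head between -0.005 and 0.035 m and y of wedge in the frame of vise_head between -0.01 and 0.01 m and x of wedge in the frame of vise_head between -0.015 and 0.015 m and angle between the z axis of wedge and the z axis of vise_head, either way round below 0.15 rad), for 0.1 s.
At the end, for the whole second after the job is handed in: The released wedge rests thin end down in the slot, within 0.15 rad of its axis, tip under 35 mm above the bed and within 10 mm (across) and 15 mm (along) of the slot's middle; it presses the jaw, which clamps the gang to the fixed jaw with over 5 N; the gang is within 12 mm of its start (all of step 2 and contact force between jaw and gang above 5 N and contact force between wedge and jaw above 4 N and distance of gang from where it was at the start of the episode below 0.012 m and linear speed of each of wedge, gang below 0.01 m/s); the robot touches nothing.
It fails at once if the gang is crushed (the jaw presses it with more than 60 N) (contact force between jaw and gang above 60 N).
It fails at once if the gang is pushed or lifted out of its place by more than 20 mm (distance of gang from where it was at the start of the episode above 0.02 m).
It fails at once if a bystander is shifted by more than 20 mm (distance of any of dial_knob, valve_base0, valve_base1, tweezer from where it was at the start of the episode above 0.02 m).
It also fails if it takes over 48 s, if anything falls off the work surface, if the arm or the gripper's body presses on something with over 40 N, if the wrist force passes 120 N, or if a joint passes its speed limit or range.

## Robot

A 6-joint arm with a two-finger parallel gripper is mounted at the origin on the work surface. World frame = base frame: x ahead of the robot, y to its left, z up, the work surface at z = 0. Lengths are in m, angles in rad, forces in N, time in s.
With the tool pointing down it reaches from about 0.15 to 0.775 m from the base axis. Payload 6.1 kg.
Tool frame: the origin (TCP) lies at the very end of the fingers, on their centre line; the grasp point (between the pads) lies 19 mm behind it; z points along the fingers, y is the line along which they close (so a half turn about z gives the same grasp; the last joint's range is limited). The gripper opens to 85 mm and grips with 20 to 120 N. Pads are 22 mm wide; open, the fingers measure 114 mm over their backs; the gripper's body (76 mm by 85 mm) begins 54 mm behind the grasp point. The pads swing forward as they close: fully open they stand 13 mm farther back than shut.
Start: joints at [-1.216, 0.126, -0.04, 1.405, 0, 1.571], TCP at [0.182, -0.492, 0.231] pointing down, gripper open.
Joint ranges: [-2.72, 2.72], [-0.95, 1.95], [-1.27, 1.35], [-1.78, 2.02], [-1.46, 1.47], [-3.14, 3.14]. Speed limits (rad/s): [2.39, 2.39, 3.01, 3.14, 3.14, 3.14].

## Interface

Orientations are given as [roll, pitch, yaw] about the fixed x, y, z axes, in that order (R = Rz(yaw) Ry(pitch) Rx(roll)).
In Python, from rig import r, optics, job gives the robot as it stands. The module is installed in compiled form; this text tells all that it offers.
- The arm moves only by the tool apply_moves, never from a script. Its argument "targets" is a list of rows, each a list of 7 numbers: the shift along the tool's x, y, z in mm, then the turn, a rotation vector about the tool's x, y, z in degrees, then the finger opening in mm, from 0 to 85.4. In form: [[dx, dy, dz, rx, ry, rz, gripper], ...]. A call has 1 to 5 rows; each row is the pose to reach, as a shift and turn from the pose commanded when the call began, along the tool's axes at that moment; what a row does not reach only later rows make up. A row lasts 1/8 s, in which the tool goes at most 62.5 mm and 10.7 degrees, less where a joint would pass 70% of its speed; a pose out of reach is approached as far as the arm can. A call with a gripper value outside its range is refused whole. The fingers move at their own pace and stop on an object; the grip force is fixed at half the most. Time passes only in rows, so rows that repeat a pose let the fingers close. It gives the time, the measured TCP pose, the force, the opening and the grip force at its end, in the units of the state.
- r.observe(): the state, without advancing time (a new reading comes with each control period).
- optics.capture(name): name is "scene" or "top" or "wrist"; returns a dict with "image" (480x640x3 uint8, blue, green, red), "K" (3x3 intrinsics, pixels), "cam_to_world" (4x4, takes a point from camera to world coordinates). Camera axes: x right, y down, z forward; pixel columns grow to the right and rows downward; lengths in m; the calibration is good to about 2 mm. A picture is of the moment at which its call begins. There is no depth.
- job.job_done(): hands the job in; it is judged then, once.
The state is a dict: "clock": time; "joints": joint angles; "dq": joint speeds; "effort": joint torques, N m; "position": TCP position; "orientation": TCP orientation; "contact_force": force on the tool from outside, world axes, zero at the start; "moment": the same for the moment, N m; "gripper_width": finger opening in m; "grip_force": force on a finger pad.
Only numpy, scipy, OpenCV 4.12 (cv2) and the standard library are available. Lean on these libraries where they do the work, as an engineer would, in place of code of your own. Each camera call takes 0.05 s, during which the arm holds its last target. There are 200 camera calls.

## Working session

There is one attempt and no reset: what is moved stays moved. The work goes in short steps, Python scripts to look and compute and a tool call to move; the robot and the scene stay as the last step left them, time stands still between calls to the robot, and variables do not carry over. Pictures are saved under pics/ and viewed, at most 10 in all, crops included, and the job is handed in when it is done.

Besides the shell and the picture viewer there is one more tool, called by a JSON object that holds its "fn" and its "kwargs", one argument or row to a line. apply_moves: Moves the arm, as the interface text tells. Its arguments: {"type":"object","properties":{"targets":{"type":"array","items":{"type":"array","items":{"type":"number"}}}},"required":["targets"]}

```bash
mkdir -p pics; ls
python3 - <<'E'
from rig import r,optics,job
import cv2,numpy as np,pickle
s=r.observe(); print({k:np.round(v,3) for k,v in s.items()})
for n in("scene","top"):
    c=optics.capture(n); cv2.imwrite(f"pics/{n}0.png",c["image"]); pickle.dump(c,open(f"{n}0.pkl","wb")); print(n,np.round(c["K"],1).tolist(),np.round(c["cam_to_world"],3).tolist())
E
```

```text
pics
{'clock': np.float64(0.0), 'joints': array([-1.216,  0.126, -0.041,  1.405,  0.   ,  1.571]), 'dq': array([ 0.001, -0.   ,  0.001,  0.001,  0.001,  0.   ]), 'effort': array([ 1.0000e-03, -4.3591e+01,  3.5292e+01,  1.7000e-02, -0.0000e+00,
       -0.0000e+00]), 'position': array([ 0.182, -0.492,  0.231]), 'orientation': array([-3.14 , -0.   ,  0.355]), 'contact_force': array([ 0.098, -0.126, -0.194]), 'moment': array([ 0.046, -0.012, -0.028]), 'grip_force': np.float64(0.0), 'gripper_width': np.float64(0.086)}
scene [[447.4, 0.0, 326.9], [0.0, 447.4, 241.2], [0.0, 0.0, 1.0]] [[-0.044, 0.731, -0.681, 1.06], [0.999, 0.028, -0.035, 0.007], [-0.007, -0.682, -0.731, 0.69], [0.0, 0.0, 0.0, 1.0]]
top [[583.9, 0.0, 331.5], [0.0, 583.9, 241.3], [0.0, 0.0, 1.0]] [[0.017, -0.987, 0.163, 0.391], [-1.0, -0.016, 0.008, -0.043], [-0.006, -0.163, -0.987, 1.062], [0.0, 0.0, 0.0, 1.0]]
```

View pics/scene0.png

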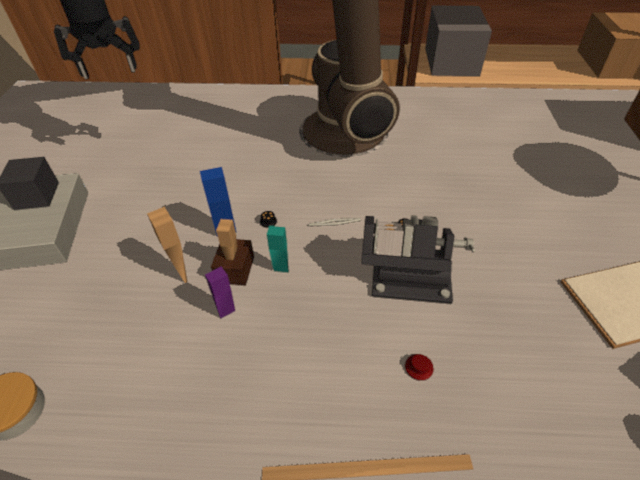

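View pics/top0.png

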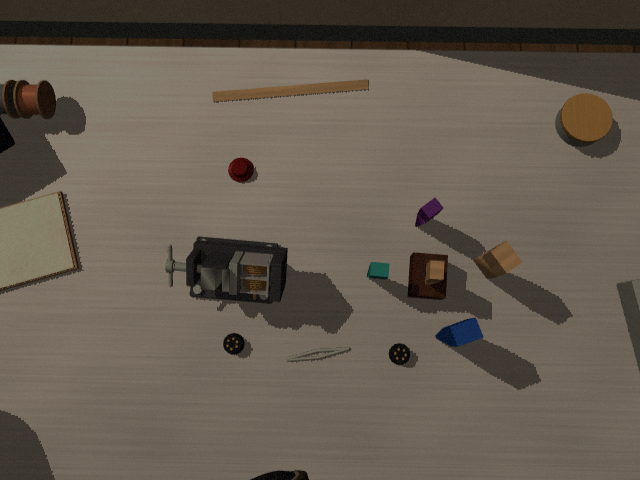

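The scene picture shows two upright wooden-coloured wedges. One stands in the dark rack (scene 228,240; top 435,271) and a larger one stands free (scene 170,240; top 500,258). Blue, purple and turquoise ones are excluded. The smaller one, in the rack, fits the description. The vise is at scene (410,245) and top (240,270), with its +y (screw) towards image-left in the top view. I'll confirm with an enlarged crop.

Run:
```python
import cv2,numpy as np
t=cv2.imread("pics/top0.png");s=cv2.imread("pics/scene0.png")
def c(i,x,y,w,h):
    return cv2.resize(np.clip(i[y:y+h,x:x+w]*1.6,0,255).astype('uint8'),(400,300),interpolation=cv2.INTER_CUBIC)
A=np.vstack([np.hstack([c(t,400,230,120,90),c(t,180,225,120,90)]),np.hstack([c(s,140,200,120,90),c(s,355,205,120,90)])])
cv2.imwrite("pics/crop1.png",A)
```

```text
(no output)
```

View pics/crop1.png

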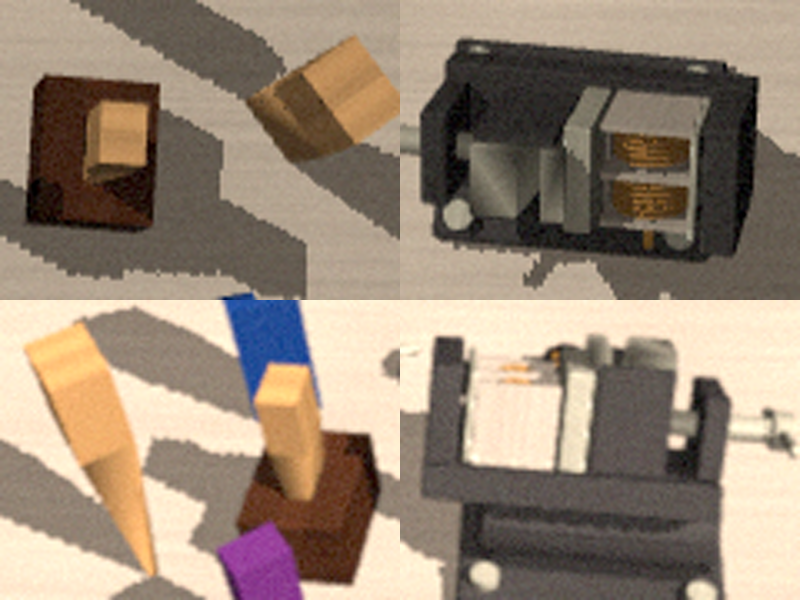

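The rack wedge (crop top-left 120,130) has a head clearly smaller than the free wooden one (crop top-left 340,100), so it is the one. Bottom-left crop agrees: thin end in the rack. Now I'll measure the wedge and get a first vise estimate.

```bash
cat > h.py <<'E'
import numpy as np,cv2,pickle
from scipy.spatial.transform import Rotation as R
def ray(c,p):
    d=c["cam_to_world"][:3,:3]@np.linalg.inv(c["K"])@np.array([p[0],p[1],1.]); return c["cam_to_world"][:3,3],d
def onz(c,p,z):
    o,d=ray(c,p); return o+d*(z-o[2])/d[2]
def proj(c,P):
    q=np.linalg.inv(c["cam_to_world"])@np.append(P,1); q=c["K"]@q[:3]; return q[:2]/q[2]
def two(c1,p1,c2,p2):
    o1,d1=ray(c1,p1);o2,d2=ray(c2,p2);d1=d1/np.linalg.norm(d1);d2=d2/np.linalg.norm(d2)
    t=np.linalg.lstsq(np.c_[d1,-d2],o2-o1,rcond=None)[0]; a=o1+d1*t[0];b=o2+d2*t[1]
    return (a+b)/2,np.linalg.norm(a-b)
E
python3 - <<'E'
from h import *
T=pickle.load(open("top0.pkl","rb"));S=pickle.load(open("scene0.pkl","rb"))
im=T["image"][230:320,400:470]; hsv=cv2.cvtColor(im,cv2.COLOR_BGR2HSV)
def rect(m,z,off,name):
    m=m.astype('uint8')*255; n,l,st,ce=cv2.connectedComponentsWithStats(m); i=1+st[1:,4].argmax()
    ct=max(cv2.findContours((l==i).astype('uint8'),0,2)[0],key=cv2.contourArea)
    b=cv2.boxPoints(cv2.minAreaRect(ct))+off; P=np.array([onz(T,p,z) for p in b])
    print(name,st[i,4],b.round(1).tolist(),P[:,:2].round(4).tolist(),'c',P.mean(0).round(4),'sides',np.linalg.norm(P[1]-P[0]).round(4),np.linalg.norm(P[2]-P[1]).round(4),'ang',[np.degrees(np.arctan2(*(P[(k+1)%4]-P[k])[1::-1])).round(1) for k in (0,1)])
o=(hsv[...,0]<25)&(hsv[...,1]>90)
print(hsv[35:52:4,28:46:4,2]);
rect(o&(hsv[...,2]>150),.125,(400,230),'wedge bright'); rect(o&(hsv[...,2]>100),.125,(400,230),'wedge all')
rect((hsv[...,2]<75)|(o&(hsv[...,2]>100)),.05,(400,230),'rack')
# two-view corners, vise: gang/jaw from crop coordinates
f=lambda x,y:(400+x/3.333,230+y/3.333)
q=lambda x,y:(180+(x-400)/3.333,225+y/3.333); w=lambda x,y:(355+(x-400)/3.333,205+(y-300)/3.333)
for nm,a,b in [('fixedjaw +x outer top',(757,78),(436,338)),('jaw +x top at gang',(609,90),(572,362)),('jaw +x top, slot side',(586,88),(597,364)),('bracket top +x outer',(422,110),(724,385)),('gang +x -y top',(711,97),(470,362)),('gang +x +y top',(612,94),(560,368))]:
    P,e=two(T,q(*a),S,w(*b)); print(nm,P.round(4),e.round(4))
E
```

```text
[[ 80 125 129 127  63]
 [ 80 109 110 113  40]
 [ 78 115 117 118  23]
 [ 81 121 122 122  21]
 [ 42  45  44  31  21]]Traceback (most recent call last):
  File "<stdin>", line 11, in <module>
  File "<stdin>", line 5, in rect
ValueError: attempt to get argmax of an empty sequence
```

Run:
```python
from h import *
T=pickle.load(open("top0.pkl","rb"));S=pickle.load(open("scene0.pkl","rb"))
im=T["image"][230:320,400:470]; hsv=cv2.cvtColor(im,cv2.COLOR_BGR2HSV)
def rect(m,z,off,name):
    m=m.astype('uint8')*255; n,l,st,ce=cv2.connectedComponentsWithStats(m); i=1+st[1:,4].argmax()
    ct=max(cv2.findContours((l==i).astype('uint8'),0,2)[0],key=cv2.contourArea)
    b=cv2.boxPoints(cv2.minAreaRect(ct))+off; P=np.array([onz(T,p,z) for p in b])
    print(name,st[i,4],b.round(1).tolist(),'c',P.mean(0).round(4),'sides',np.linalg.norm(P[1]-P[0]).round(4),np.linalg.norm(P[2]-P[1]).round(4),'ang',[np.degrees(np.arctan2(*(P[(k+1)%4]-P[k])[1::-1])).round(1) for k in (0,1)])
o=(hsv[...,0]<25)&(hsv[...,1]>90)
rect(o&(hsv[...,2]>97),.125,(400,230),'wedge top')
rect(((hsv[...,2]<60)|(hsv[...,1]>110)),.05,(400,230),'rack')
q=lambda x,y:(180+(x-400)/3.333,225+y/3.333); w=lambda x,y:(355+(x-400)/3.333,205+(y-300)/3.333)
for nm,a,b in [('fixedjaw +x outer top',(757,78),(436,338)),('jaw +x top at gang',(609,90),(572,362)),('jaw +x top, slot side',(586,88),(597,364)),('bracket top +x outer',(422,110),(724,385)),('gang +x -y top',(711,97),(470,362)),('gang +x +y top',(612,94),(560,368))]:
    P,e=two(T,q(*a),S,w(*b)); print(nm,P.round(4),e.round(4))
```

```text
wedge top 246 [[430.0, 261.0], [443.0, 261.0], [443.0, 278.0], [430.0, 278.0]] c [ 0.5024 -0.2054  0.125 ] sides 0.021 0.0276 ang [np.float64(-89.1), np.float64(179.2)]
rack 1745 [[405.9, 298.0], [410.1, 251.6], [451.7, 255.3], [447.5, 301.8]] c [ 0.4988 -0.2049  0.05  ] sides 0.0816 0.0728 ang [np.float64(-5.4), np.float64(-94.3)]
fixedjaw +x outer top [0.525  0.0379 0.1771] 0.0117
jaw +x top at gang [0.5212 0.1081 0.1591] 0.0103
jaw +x top, slot side [0.5222 0.1198 0.1589] 0.0119
bracket top +x outer [0.5128 0.1952 0.1378] 0.001
gang +x -y top [0.519  0.0588 0.1552] 0.007
gang +x +y top [0.52   0.1051 0.1536] 0.0057
```

```bash
cat >> h.py <<'E'
def delta(s,P,Rt):
    Rc=R.from_euler('xyz',s["orientation"]); 
    return np.r_[Rc.inv().apply(np.array(P)-s["position"])*1000, (Rc.inv()*Rt).as_rotvec(degrees=True)].round(1).tolist()
def down(yaw): return R.from_euler('xyz',[np.pi,0,yaw])
E
python3 - <<'E'
from h import *; from rig import r
print(delta(r.observe(),(.45,-.206,.26),down(-.04)))
E
```

```text
[350.4, -175.2, -29.1, -0.1, 0.0, 22.6]
```

{"fn": "apply_moves", "kwargs": {
  "targets": [
    [350, -175, -29, 0, 0, 22.6, 85],
    [350, -175, -29, 0, 0, 22.6, 85],
    [350, -175, -29, 0, 0, 22.6, 85],
    [350, -175, -29, 0, 0, 22.6, 85],
    [350, -175, -29, 0, 0, 22.6, 85]
  ]
}}

```text
clock: 0.72
position: [0.3885, -0.2717, 0.2535]
orientation: [-3.142, 0.0, -0.04]
contact_force: [1.3, -0.6, 0.6]
gripper_width: 0.0852
grip_force: 0.0
```

{"fn": "apply_moves", "kwargs": {
  "targets": [
    [60, 0, 0, 0, 0, 0, 85]
  ]
}}

```text
clock: 0.85
position: [0.4482, -0.2729, 0.255]
orientation: [3.141, -0.001, -0.037]
contact_force: [0.1, -1.2, 0.1]
gripper_width: 0.0848
grip_force: 0.0
```

Run:
```python
from h import *; from rig import r,optics
s=r.observe();print(s["clock"],s["position"],s["orientation"])
c=optics.capture("wrist");pickle.dump(c,open("w1.pkl","wb"));cv2.imwrite("pics/w1.png",c["image"]);print(c["K"][0],c["cam_to_world"].round(3).tolist())
print(delta(r.observe(),(.5015,-.206,.25),down(-.04)))
```

```text
0.85 [ 0.44816462 -0.27289305  0.25504948] [ 3.14098611e+00 -1.29373518e-03 -3.70404526e-02]
[386.61992243   0.         324.72237431] [[-0.037, -0.959, -0.281, 0.519], [-0.999, 0.036, 0.01, -0.276], [0.001, 0.281, -0.96, 0.398], [0.0, 0.0, 0.0, 1.0]]
[44.0, -69.9, 2.1, -0.1, -0.2, 0.3]
```

{"fn": "apply_moves", "kwargs": {
  "targets": [
    [30, -70, 0, 0, 0, 0, 85],
    [30, -70, 0, 0, 0, 0, 85],
    [30, -70, 0, 0, 0, 0, 85]
  ]
}}

```text
clock: 1.27
position: [0.4803, -0.2065, 0.2533]
orientation: [3.141, 0.001, -0.038]
contact_force: [-0.3, -0.6, -0.5]
gripper_width: 0.0848
grip_force: 0.0
```

Run:
```python
from h import *; from rig import r,optics
s=r.observe();print(s["clock"],s["position"],s["orientation"])
c=optics.capture("wrist");pickle.dump(c,open("w1.pkl","wb"));cv2.imwrite("pics/w1.png",c["image"])
for P in [(.5015,-.206,.125)]: print(proj(c,P))
```

```text
1.275 [ 0.48033242 -0.20647124  0.25327344] [ 3.14142781e+00  6.94081118e-04 -3.77087289e-02]
[322.58841199 196.24133791]
```

View pics/w1.png

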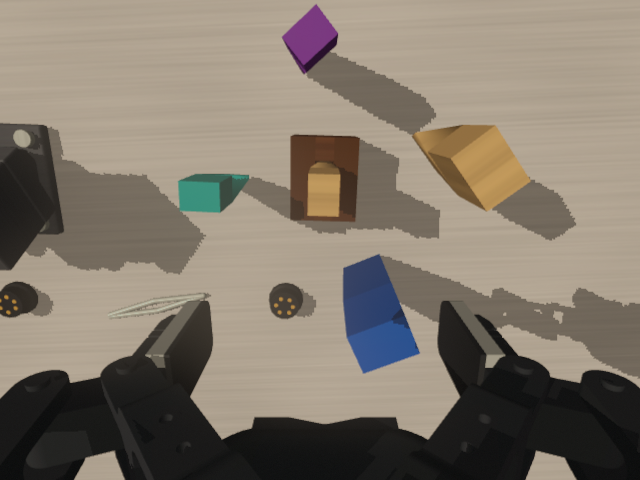

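The wedge's head top is at (308–340, 175–217), in the rack and as predicted. The turquoise one lies 75 mm to the left and the blue one below it. I'll measure the head's exact centre and yaw.

Run:
```python
from h import *; from rig import r
c=pickle.load(open("w1.pkl","rb")); im=c["image"][120:240,280:370]; hsv=cv2.cvtColor(im,cv2.COLOR_BGR2HSV)
for z,m,n in [(.125,(hsv[...,2]>150)&(hsv[...,1]>100),'wedge'),(.05,(hsv[...,1]>110),'rack')]:
    ct=max(cv2.findContours(m.astype('uint8'),0,2)[0],key=cv2.contourArea); b=cv2.boxPoints(cv2.minAreaRect(ct))+(280,120)
    P=np.array([onz(c,p,z) for p in b]);print(n,b.round(0).tolist(),P.mean(0).round(4),(P[1]-P[0]).round(4),(P[2]-P[1]).round(4))
print(hsv[40:110:8,44,2])
print(delta(r.observe(),(.5015,-.206,.095),down(-.04)))
```

```text
wedge [[307.0, 215.0], [308.0, 173.0], [339.0, 174.0], [338.0, 216.0]] [ 0.5024 -0.2064  0.125 ] [ 0.03   -0.0023  0.    ] [-0.0014 -0.0219  0.    ]
rack [[291.0, 135.0], [358.0, 135.0], [358.0, 220.0], [291.0, 220.0]] [ 0.5033 -0.2074  0.05  ] [-0.0022 -0.058   0.    ] [-0.0759  0.001   0.    ]
[ 89 122 183 192 186 176 184 132 119]
[21.5, -2.1, 158.4, 0.0, 0.0, 0.1]
```

{"fn": "apply_moves", "kwargs": {
  "targets": [
    [22, -1, 60, 0, 0, 0, 50],
    [22, -1, 110, 0, 0, 0, 50],
    [22, -1, 159, 0, 0, 0, 50],
    [22, -1, 159, 0, 0, 0, 50],
    [22, -1, 159, 0, 0, 0, 50]
  ]
}}

```text
clock: 1.95
position: [0.5028, -0.2081, 0.0966]
orientation: [3.141, -0.002, -0.041]
contact_force: [0.0, 0.5, 0.8]
gripper_width: 0.0501
grip_force: 0.0
```

{"fn": "apply_moves", "kwargs": {
  "targets": [
    [0, 0, 0, 0, 0, 0, 0],
    [0, 0, 0, 0, 0, 0, 0],
    [0, 0, 0, 0, 0, 0, 0],
    [0, 0, 0, 0, 0, 0, 0]
  ]
}}

```text
clock: 2.45
position: [0.5037, -0.2072, 0.097]
orientation: [3.14, -0.004, -0.039]
contact_force: [-0.4, 0.8, 6.2]
gripper_width: 0.0214
grip_force: 58.4
```

{"fn": "apply_moves", "kwargs": {
  "targets": [
    [0, 0, -20, 0, 0, 0, 0],
    [0, 0, -60, 0, 0, 0, 0],
    [0, 0, -110, 0, 0, 0, 0],
    [0, 0, -150, 0, 0, 0, 0],
    [0, 0, -150, 0, 0, 0, 0]
  ]
}}

```text
clock: 3.08
position: [0.504, -0.2075, 0.2492]
orientation: [3.139, -0.007, -0.039]
contact_force: [0.7, 0.0, -0.9]
gripper_width: 0.0214
grip_force: 58.9
```

```bash
cat >> h.py <<'E'
def head(ox,oy,yaw): return R.from_euler('xyz',[0,-np.pi/6,yaw]), np.array([ox,oy,.075])
E
python3 - <<'E'
from h import *; from rig import r
T=pickle.load(open("top0.pkl","rb"));S=pickle.load(open("scene0.pkl","rb"))
q=lambda x,y:(180+(x-400)/3.333,225+y/3.333); w=lambda x,y:(355+(x-400)/3.333,205+(y-300)/3.333)
H,_=head(0,0,-.054)
for n,c,p,L in [('g++',T,q(612,94),(27,-30,46)),('g+-',T,q(711,97),(27,-74,46)),('g--',T,q(694,246),(-27,-74,46)),
  ('Sg+-',S,w(470,359),(27,-74,46)),('Sg++',S,w(560,366),(27,-30,46)),('Sg+-b',S,w(470,462),(27,-74,0)),('Sg++b',S,w(559,470),(27,-30,0))]:
    h=H.apply(np.array(L)/1000); print(n,(onz(c,p,.075+h[2])-h)[:2].round(4))
H,o=head(.50,.135,-.054); s=r.observe(); print(s["position"],s["clock"])
P=o+H.apply([0,0,.150+.087]); print(P,delta(s,P,H*R.from_euler('x',np.pi)))
E
```

```text
g++ [0.5247 0.1363]
g+- [0.5263 0.1321]
g-- [0.5026 0.1385]
Sg+- [0.4927 0.1391]
Sg++ [0.4938 0.1429]
Sg+-b [0.508  0.1421]
Sg++b [0.5095 0.1455]
[ 0.50397453 -0.20746296  0.24920227] 3.075
[0.38167273 0.14139589 0.28024802] [-135.7, -343.7, -33.0, -0.1, 29.6, 0.9]
```

{"fn": "apply_moves", "kwargs": {
  "targets": [
    [-60, -20, -33, 0, 10, 0, 0],
    [-90, -80, -33, 0, 20, 0.9, 0],
    [-132, -140, -33, 0, 29.6, 0.9, 0],
    [-132, -200, -33, 0, 29.6, 0.9, 0],
    [-132, -260, -33, 0, 29.6, 0.9, 0]
  ]
}}

```text
clock: 3.7
position: [0.3792, -0.0053, 0.277]
orientation: [-3.127, -0.519, -0.026]
contact_force: [0.7, 0.3, -0.2]
gripper_width: 0.0214
grip_force: 59.2
```

Run:
```python
from h import *; from rig import r
s=r.observe()
H,o=head(.504,.139,-.054); P=o+H.apply([0,0,.150+.087]); print(s["position"],P,delta(s,P,H*R.from_euler('x',np.pi)))
```

```text
[ 0.37915442 -0.00527036  0.27704671] [0.38567273 0.14539589 0.28024802] [3.9, -150.8, 0.8, -1.7, 0.3, 1.4]
```

{"fn": "apply_moves", "kwargs": {
  "targets": [
    [4, -60, 0, -1.7, 0.3, 1.4, 0],
    [4, -105, 0, -1.7, 0.3, 1.4, 0],
    [4, -140, 0, -1.7, 0.3, 1.4, 0],
    [4, -151, 1, -1.7, 0.3, 1.4, 0],
    [4, -151, 1, -1.7, 0.3, 1.4, 0]
  ]
}}

```text
clock: 4.32
position: [0.3885, 0.0046, 0.2805]
orientation: [-3.121, -0.52, -0.003]
contact_force: [-0.4, 0.3, -0.5]
gripper_width: 0.0212
grip_force: 59.1
```

Run:
```python
from h import *; from rig import r,optics
s=r.observe();print(s["clock"],s["position"],s["orientation"])
c=optics.capture("wrist");pickle.dump((c,s),open("w2.pkl","wb"));cv2.imwrite("pics/w2.png",np.clip(c["image"]*1.5,0,255).astype('uint8'))
H,o=head(.504,.139,-.054)
for L in [(0,0,66),(27,-30,46),(27,-74,46),(-27,-74,46),(17.5,0,58),(0,30,66),(0,59,45)]: print(L,proj(c,o+H.apply(np.array(L)/1000)).round())
c=optics.capture("scene");pickle.dump(c,open("s2.pkl","wb"))
```

```text
4.325 [0.38850702 0.00460045 0.28049324] [-3.12137435e+00 -5.20108495e-01 -2.83171681e-03]
(0, 0, 66) [165. 215.]
(27, -30, 46) [208. 181.]
(27, -74, 46) [258. 184.]
(-27, -74, 46) [258. 243.]
(17.5, 0, 58) [168. 193.]
(0, 30, 66) [130. 213.]
(0, 59, 45) [111. 206.]
```

View pics/w2.png

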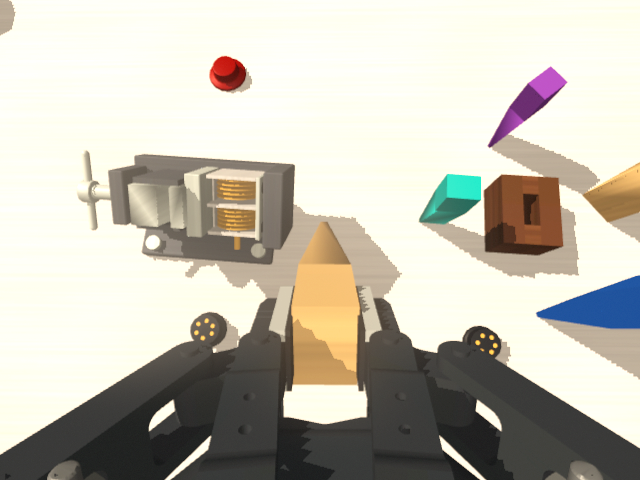

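The wedge is held square and thin end down, and the vise is seen almost along its axis (slot near 180,205). But the arm stopped at y=0.005, so I'll check the joints.

Run:
```python
from h import *; from rig import r
s=r.observe();print(s["joints"].round(3),s["dq"].round(3),s["effort"].round(1))
H,o=head(.504,.139,-.054); P=o+H.apply([0,0,.150+.087]);print(delta(s,P,H*R.from_euler('x',np.pi)))
```

```text
[-3.000e-03 -5.650e-01 -5.800e-01  1.036e+00  2.100e-02  3.141e+00] [ 0.005 -0.004 -0.     0.002  0.     0.001] [-0.  -4.7 40.3 -5.1  0.1  0. ]
[-2.8, -140.6, 1.6, -2.6, 0.2, 2.6]
```

{"fn": "apply_moves", "kwargs": {
  "targets": [
    [0, 0, 0, 0, 0, -53, 0],
    [0, 0, 0, 0, 0, -53, 0],
    [0, 0, 0, 0, 0, -53, 0],
    [0, 0, 0, 0, 0, -53, 0],
    [0, 0, 0, 0, 0, -53, 0]
  ]
}}

```text
clock: 5.05
position: [0.3883, 0.005, 0.2808]
orientation: [2.72, -0.317, 1.003]
contact_force: [-0.3, -0.2, -1.5]
gripper_width: 0.0213
grip_force: 59.2
```

{"fn": "apply_moves", "kwargs": {
  "targets": [
    [0, 0, 0, 0, 0, -53, 0],
    [0, 0, 0, 0, 0, -53, 0],
    [0, 0, 0, 0, 0, -53, 0],
    [0, 0, 0, 0, 0, -53, 0],
    [0, 0, 0, 0, 0, -53, 0]
  ]
}}

```text
clock: 5.68
position: [0.3883, 0.005, 0.2809]
orientation: [2.634, 0.123, 1.828]
contact_force: [-0.3, -0.6, -0.4]
gripper_width: 0.0216
grip_force: 59.2
```

{"fn": "apply_moves", "kwargs": {
  "targets": [
    [0, 0, 0, 0, 0, -53, 0],
    [0, 0, 0, 0, 0, -53, 0],
    [0, 0, 0, 0, 0, -53, 0],
    [0, 0, 0, 0, 0, -53, 0],
    [0, 0, 0, 0, 0, -53, 0]
  ]
}}

```text
clock: 6.3
position: [0.3883, 0.005, 0.2808]
orientation: [2.924, 0.477, 2.731]
contact_force: [-0.0, -0.1, -0.0]
gripper_width: 0.0214
grip_force: 59.2
```

Run:
```python
from h import *; from rig import r
s=r.observe();print(s["joints"].round(3),s["clock"])
H,o=head(.504,.139,-.054); P=o+H.apply([0,0,.150+.087]);print(delta(s,P,H*R.from_euler('xyz',[np.pi,0,np.pi])))
```

```text
[-0.003 -0.566 -0.58   1.036  0.021  0.36 ] 6.3
[52.1, 130.3, 1.9, 2.6, -0.7, -18.1]
```

{"fn": "apply_moves", "kwargs": {
  "targets": [
    [20, 50, 2, 0, 0, -9, 0],
    [40, 100, 2, 2.6, -0.7, -18.1, 0],
    [52, 130, 2, 2.6, -0.7, -18.1, 0],
    [52, 130, 2, 2.6, -0.7, -18.1, 0],
    [52, 130, 2, 2.6, -0.7, -18.1, 0]
  ]
}}

```text
clock: 6.92
position: [0.3862, 0.1451, 0.2803]
orientation: [3.139, 0.524, 3.083]
contact_force: [-0.3, 0.3, -0.3]
gripper_width: 0.0213
grip_force: 59.3
```

Run:
```python
from h import *; from rig import r,optics
s=r.observe();print(s["clock"],s["position"],s["orientation"],s["joints"].round(2))
c=optics.capture("wrist");pickle.dump((c,s),open("w3.pkl","wb"));cv2.imwrite("pics/w3.png",np.clip(c["image"]*1.5,0,255).astype('uint8'))
H,o=head(.504,.139,-.054)
for L in [(0,0,66),(27,-30,46),(27,-74,46),(-27,-74,46),(-27,-30,46),(-17.5,0,58),(17.5,0,58),(0,30,66),(0,59,45),(0,-28,66),(0,7.6,66)]: print(L,proj(c,o+H.apply(np.array(L)/1000)).round())
T=np.array(s["position"]);Rc=R.from_euler('xyz',s["orientation"]);print('tip',proj(c,T+Rc.apply([0,0,.087])))
```

```text
6.925 [0.38624505 0.14510252 0.28033514] [3.13939277 0.52360117 3.08265528] [ 0.57 -0.46 -0.52  1.07 -0.3   0.56]
(0, 0, 66) [325. 212.]
(27, -30, 46) [292. 236.]
(27, -74, 46) [243. 236.]
(-27, -74, 46) [239. 176.]
(-27, -30, 46) [290. 176.]
(-17.5, 0, 58) [325. 189.]
(17.5, 0, 58) [326. 229.]
(0, 30, 66) [362. 211.]
(0, 59, 45) [392. 206.]
(0, -28, 66) [292. 212.]
(0, 7.6, 66) [335. 212.]
tip [325.18704368 242.31407181]
```

View pics/w3.png

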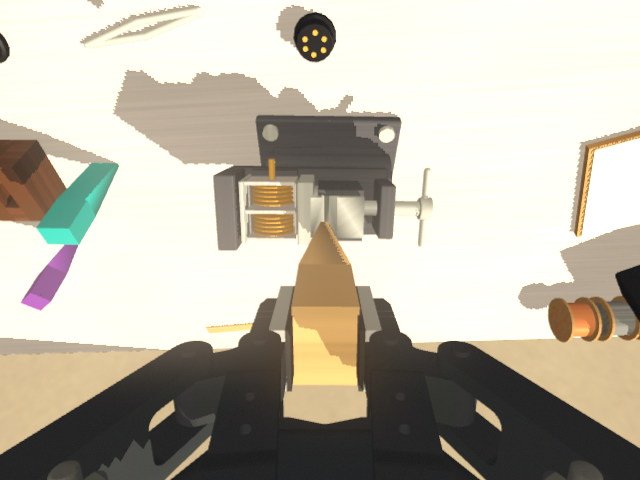

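The wedge tip (324,222) hangs just over the vise. The gang is at (270,205), jaw (305,205), slot (320,205), stop block (350,212), bracket (387,208). All lie close to the predictions. I'll enlarge to fix the slot position.

Run:
```python
from h import *
c,s=pickle.load(open("w3.pkl","rb")); im=c["image"][155:265,205:405]
im=(255*(im/255.)**.6).astype('uint8')
cv2.imwrite("pics/w3c.png",cv2.resize(im,None,fx=4,fy=4,interpolation=cv2.INTER_CUBIC))
```

```text
(no output)
```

View pics/w3c.png

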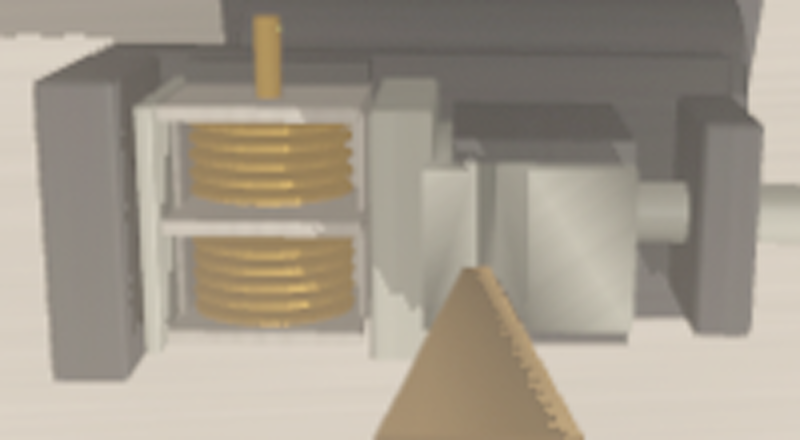

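Run:
```python
from h import *; from rig import r
c,s=pickle.load(open("w3.pkl","rb"))
T=s["position"];Rc=R.from_euler('xyz',s["orientation"])
for d in (-3,-1.5,0): print(d,proj(c,T+Rc.apply([(15+d)/1e3,0,.087])).round(1),proj(c,T+Rc.apply([(15+d)/1e3,.0112,.012])).round(1),proj(c,T+Rc.apply([(15+d)/1e3,-.0112,.012])).round(1),proj(c,T+Rc.apply([(15+d)/1e3,.0112,-.028])).round(1))
H,o=head(.509,.1425,-.057)
for L in [(-17.5,30,66),(17.5,30,66),(0,7.65,66),(27,-74,46),(27,-30,46),(-27,-30,46),(0,59,45),(0,-27,66),(0,-4.7,66)]: print(L,proj(c,o+H.apply(np.array(L)/1000)).round(1))
hsv=cv2.cvtColor(c["image"],cv2.COLOR_BGR2HSV); m=(hsv[...,1]>110)&(hsv[...,0]>8)&(hsv[...,0]<25)
for v in (224,228,240,255,262,266,280,300,345,383,386):
    w=np.where(m[v,285:365])[0]; print(v,w.min()+285 if len(w) else 0,w.max()+285 if len(w) else 0,end='; ')
```

```text
-3 [325.2 223.7] [351.5 267.7] [299.2 267.7] [359.5 311.5]
-1.5 [325.2 221.3] [351.5 264.4] [299.1 264.4] [359.6 307.4]
0 [325.2 218.9] [351.6 261.1] [299.1 261.1] [359.7 303.3]
(-17.5, 30, 66) [366.4 195.1]
(17.5, 30, 66) [365.2 235.7]
(0, 7.65, 66) [339.2 215.8]
(27, -74, 46) [248.3 239.8]
(27, -30, 46) [296.7 239.7]
(-27, -30, 46) [295.3 180.3]
(0, 59, 45) [395.9 210.2]
(0, -27, 66) [297.9 215.9]
(0, -4.7, 66) [324.5 215.8]
224 285 328; 228 285 330; 240 312 337; 255 304 345; 262 300 348; 266 299 350; 280 297 353; 300 293 357; 345 293 357; 383 292 357; 386 0 0;
```

```bash
cat >> h.py <<'E'
HO=(.5105,.1425,-.057); OFF=np.array([-.0016,0,.087])
def tiphead(s):
    H,o=head(*HO); Rc=R.from_euler('xyz',s["orientation"]); return H.inv().apply(s["position"]+Rc.apply(OFF)-o)*1000
def tipmove(s,L):
    H,o=head(*HO); Rt=H*R.from_euler('xyz',[np.pi,0,np.pi]); return delta(s,o+H.apply(np.array(L)/1000)-Rt.apply(OFF),Rt)
E
python3 - <<'E'
from h import *; from rig import r
s=r.observe();print(tiphead(s).round(1));[print(tipmove(s,L)) for L in [(0,.8,80),(0,.8,66),(0,.5,45)]]
E
```

```text
[ -3.   -5.2 153. ]
[-3.0, 6.0, 73.0, 0.0, 0.0, -0.2]
[-3.0, 6.0, 87.0, 0.0, 0.0, -0.2]
[-2.9, 5.6, 108.0, 0.0, 0.0, -0.2]
```

{"fn": "apply_moves", "kwargs": {
  "targets": [
    [-3, 5.3, 20, 0, 0, 0, 0],
    [-3, 5.3, 50, 0, 0, 0, 0],
    [-3, 5.3, 75, 0, 0, 0, 0],
    [-3, 5.3, 77, 0, 0, 0, 0],
    [-3, 5.3, 77, 0, 0, 0, 0]
  ]
}}

```text
clock: 7.6
position: [0.428, 0.1471, 0.2162]
orientation: [3.138, 0.525, 3.079]
contact_force: [0.9, -0.4, -1.3]
gripper_width: 0.0217
grip_force: 59.2
```

Run:
```python
from h import *; from rig import r,optics
s=r.observe();print(tiphead(s).round(1))
c=optics.capture("wrist");pickle.dump((c,s),open("w4.pkl","wb")); t=optics.capture("top")
g=lambda im:(255*(im/255.)**.6).astype('uint8')
a=cv2.resize(g(c["image"][150:290,225:425]),(800,560),interpolation=cv2.INTER_CUBIC)
cv2.imwrite("pics/w4.png",a)
H,o=head(*HO)
for L in [(0,-4.7,66),(0,5.85,66),(-17.5,5.85,66),(17.5,5.85,66)]: print(L,proj(c,o+H.apply(np.array(L)/1000)).round(1))
Rc=R.from_euler('xyz',s["orientation"]);print('tip',[proj(c,s["position"]+Rc.apply(OFF+[x,0,0])).round(1) for x in (-.015,.015)])
```

```text
[ 0.7 -0.1 76.7]
(0, -4.7, 66) [318.1 238.7]
(0, 5.85, 66) [334.4 238.6]
(-17.5, 5.85, 66) [334.4 212.4]
(17.5, 5.85, 66) [334.3 263.9]
tip [array([325.2, 267.2]), array([325.2, 221.5])]
```

View pics/w4.png

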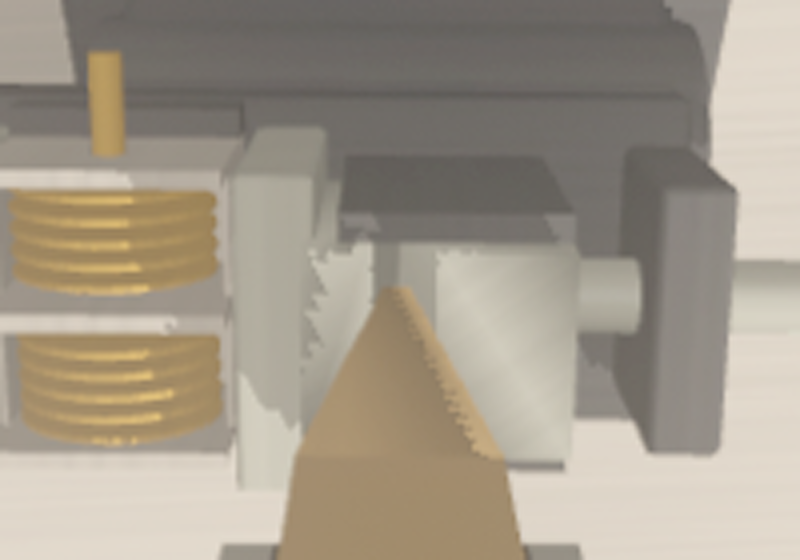

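The slot (crop 373–437 → px 318–334) matches the model, and the tip (crop 397) is about 1 mm short in +y. Inserting.

{"fn": "apply_moves", "kwargs": {
  "targets": [
    [0.6, 1.0, 0, 0, 0, -0.3, 0],
    [0.6, 1.0, 10, 0, 0, -0.3, 0],
    [0.6, 1.0, 20, 0, 0, -0.3, 0],
    [0.6, 0.7, 30, 0, 0, -0.3, 0],
    [0.6, 0.7, 30, 0, 0, -0.3, 0]
  ]
}}

```text
clock: 8.32
position: [0.4421, 0.1478, 0.1878]
orientation: [-3.14, 0.523, 3.088]
contact_force: [-0.3, -0.1, -0.4]
gripper_width: 0.0216
grip_force: 59.2
```

```bash
cat > st.py <<'E'
from h import *; from rig import r
s=r.observe();H,_=head(*HO);print(s["clock"],'tip',tiphead(s).round(1),'F head',H.inv().apply(s["contact_force"]).round(1),'M',H.inv().apply(s["moment"]).round(2))
E
python3 st.py
```

```text
8.325 tip [-1.5  1.4 45. ] F head [-0.4 -0.1 -0.2] M [-0.02  0.53  0.01]
```

{"fn": "apply_moves", "kwargs": {
  "targets": [
    [-0.6, -0.6, 3, 0, 0, 0.2, 0],
    [-0.6, -1.0, 6, 0, 0, 0.2, 0],
    [-0.6, -1.5, 9, 0, 0, 0.2, 0],
    [-0.6, -1.5, 9, 0, 0, 0.2, 0]
  ]
}}

```text
clock: 8.82
position: [0.4471, 0.1463, 0.1814]
orientation: [3.14, 0.524, 3.084]
contact_force: [-0.3, 0.5, -1.6]
gripper_width: 0.0214
grip_force: 59.2
```

```bash
python3 st.py
```

```text
8.825 tip [-0.1  0.3 36.9] F head [-1.1  0.5 -1.2] M [-0.04  0.53 -0.05]
```

{"fn": "apply_moves", "kwargs": {
  "targets": [
    [0, -0.4, 2, 0, 0, 0, 0],
    [0, -0.7, 4, 0, 0, 0, 0],
    [0, -0.7, 4, 0, 0, 0, 0]
  ]
}}

```text
clock: 9.2
position: [0.4493, 0.1457, 0.1782]
orientation: [3.14, 0.524, 3.084]
contact_force: [1.1, 0.4, 0.1]
gripper_width: 0.0218
grip_force: 59.3
```

```bash
python3 st.py
```

```text
9.2 tip [ 0.2 -0.2 33. ] F head [ 1.   0.4 -0.5] M [ 0.31  0.39 -0.01]
```

{"fn": "apply_moves", "kwargs": {
  "targets": [
    [0, -0.4, 2, 0, 0, 0, 0],
    [0, -0.8, 4, 0, 0, 0, 0],
    [0, -0.8, 4, 0, 0, 0, 0]
  ]
}}

```text
clock: 9.57
position: [0.4511, 0.1445, 0.1745]
orientation: [3.14, 0.524, 3.084]
contact_force: [-0.2, 2.0, -0.1]
gripper_width: 0.0214
grip_force: 59.3
```

```bash
python3 st.py
```

```text
9.575 tip [-0.1 -1.3 28.9] F head [-0.4  2.   0.1] M [0.25 0.43 0.  ]
```

{"fn": "apply_moves", "kwargs": {
  "targets": [
    [0, -0.2, 2, 0, 0, 0, 0],
    [0, -0.4, 4, 0, 0, 0, 0],
    [0, -0.4, 4, 0, 0, 0, 0]
  ]
}}

```text
clock: 9.95
position: [0.4533, 0.1445, 0.1713]
orientation: [3.139, 0.524, 3.084]
contact_force: [1.0, 3.0, -0.5]
gripper_width: 0.0212
grip_force: 59.2
```

```bash
python3 st.py
```

```text
9.95 tip [ 0.3 -1.  25.1] F head [ 0.4  3.  -0.8] M [ 0.85  0.38 -0.03]
```

{"fn": "apply_moves", "kwargs": {
  "targets": [
    [0, 0, 0, 0, 0, 0, 45],
    [0, 0, 0, 0, 0, 0, 45],
    [0, 0, 0, 0, 0, 0, 45],
    [0, 0, -25, 0, 0, 0, 45],
    [-1.6, 0, -50, 0, 0, 0, 45]
  ]
}}

```text
clock: 10.58
position: [0.4289, 0.1451, 0.2155]
orientation: [3.141, 0.523, 3.084]
contact_force: [-0.0, 0.1, -0.8]
gripper_width: 0.0454
grip_force: 0.0
```

{"fn": "apply_moves", "kwargs": {
  "targets": [
    [0, 0, -2, 0, 0, 0, 0],
    [0, 0, -2, 0, 0, 0, 0],
    [0, 0, -2, 0, 0, 0, 0],
    [0, 0, -2, 0, 0, 0, 0],
    [0, 0, -2, 0, 0, 0, 0]
  ]
}}

```text
clock: 11.2
position: [0.4285, 0.1454, 0.2166]
orientation: [3.14, 0.524, 3.084]
contact_force: [0.4, -0.3, -0.2]
gripper_width: -0.0001
grip_force: 0.0
```

```bash
python3 st.py
python3 - <<'E'
from h import *; from rig import r,optics
c=optics.capture("wrist");t=optics.capture("scene")
g=lambda im:(255*(im/255.)**.6).astype('uint8')
a=np.hstack([cv2.resize(g(c["image"]),(480,360)),cv2.resize(g(t["image"][180:300,350:450]),(300,360),interpolation=cv2.INTER_CUBIC)]);cv2.imwrite("pics/w5.png",a)
E
```

```text
11.2 tip [ 1.3 -1.7 76.7] F head [ 0.2 -0.2 -0.4] M [-0.    0.47  0.03]
```

View pics/w5.png

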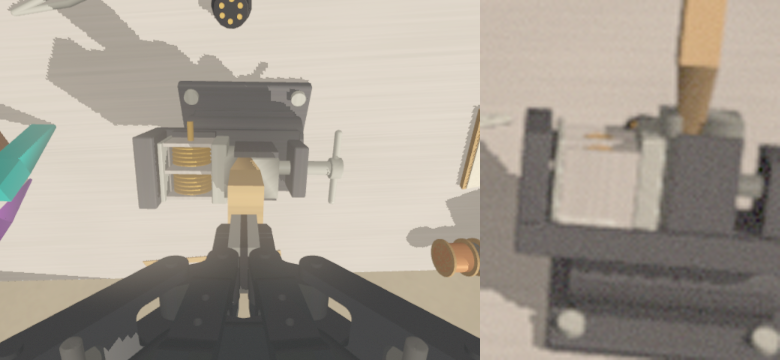

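The wedge stands upright in the slot by itself (left tile 245,185), with the closed fingers over its head. Now I push it down step by step.

{"fn": "apply_moves", "kwargs": {
  "targets": [
    [0, 0, 10, 0, 0, 0, 0],
    [0, 0, 20, 0, 0, 0, 0],
    [0, 0, 20, 0, 0, 0, 0]
  ]
}}

```text
clock: 11.68
position: [0.4382, 0.1445, 0.1983]
orientation: [3.141, 0.522, 3.084]
contact_force: [-0.2, 0.5, -0.7]
gripper_width: 0.0001
grip_force: 0.0
```

{"fn": "apply_moves", "kwargs": {
  "targets": [
    [0, 0, 2, 0, 0, 0, 0],
    [0, 0, 4, 0, 0, 0, 0],
    [0, 0, 4, 0, 0, 0, 0]
  ]
}}

```text
clock: 12.05
position: [0.4405, 0.1449, 0.1963]
orientation: [3.14, 0.524, 3.084]
contact_force: [-0.3, 0.7, -0.3]
gripper_width: 0.0002
grip_force: 0.0
```

```bash
python3 st.py
```

```text
12.05 tip [ 1.7 -1.5 53.1] F head [-0.5  0.6 -0.1] M [-0.    0.5   0.02]
```

{"fn": "apply_moves", "kwargs": {
  "targets": [
    [0, 0, 1, 0, 0, 0, 0],
    [0, 0, 2, 0, 0, 0, 0],
    [0, 0, 2, 0, 0, 0, 0]
  ]
}}

```text
clock: 12.42
position: [0.4415, 0.1448, 0.1945]
orientation: [3.14, 0.524, 3.084]
contact_force: [0.1, -0.1, 1.0]
gripper_width: -0.0002
grip_force: 0.0
```

{"fn": "apply_moves", "kwargs": {
  "targets": [
    [0, 0, 1, 0, 0, 0, 0],
    [0, 0, 2, 0, 0, 0, 0],
    [0, 0, 2, 0, 0, 0, 0]
  ]
}}

```text
clock: 12.8
position: [0.4428, 0.1447, 0.1935]
orientation: [3.14, 0.525, 3.083]
contact_force: [-1.0, -1.6, 4.5]
gripper_width: 0.0001
grip_force: 2.6
```

```bash
python3 st.py
```

```text
12.8 tip [ 2.4 -1.6 49.5] F head [ 1.5 -1.6  4.3] M [-0.3   0.41 -0.04]
```

{"fn": "apply_moves", "kwargs": {
  "targets": [
    [0, -0.1, 1, 0, 0, 0, 0],
    [0, -0.1, 1, 0, 0, 0, 0]
  ]
}}

```text
clock: 13.05
position: [0.4433, 0.1445, 0.1928]
orientation: [3.14, 0.525, 3.083]
contact_force: [-2.8, -1.9, 6.0]
gripper_width: 0.0001
grip_force: 3.5
```

{"fn": "apply_moves", "kwargs": {
  "targets": [
    [0, -0.1, 1, 0, 0, 0, 0],
    [0, -0.1, 1, 0, 0, 0, 0]
  ]
}}

```text
clock: 13.3
position: [0.4439, 0.1444, 0.1924]
orientation: [3.139, 0.526, 3.083]
contact_force: [-4.8, -2.6, 9.6]
gripper_width: 0.0001
grip_force: 5.2
```

```bash
python3 st.py
```

```text
13.3 tip [ 2.9 -1.7 48. ] F head [ 0.7 -2.9 10.6] M [-0.46  0.59 -0.  ]
```

{"fn": "apply_moves", "kwargs": {
  "targets": [
    [0, -0.2, 1, 0, 0, 0, 0],
    [0, -0.2, 1.5, 0, 0, 0, 0],
    [0, -0.2, 1.5, 0, 0, 0, 0]
  ]
}}

```text
clock: 13.68
position: [0.4447, 0.1443, 0.192]
orientation: [3.139, 0.527, 3.083]
contact_force: [-10.0, -2.0, 13.6]
gripper_width: -0.0
grip_force: 8.4
```

{"fn": "apply_moves", "kwargs": {
  "targets": [
    [0, -0.2, 1, 0, 0, 0, 0],
    [0, -0.2, 1.5, 0, 0, 0, 0],
    [0, -0.2, 1.5, 0, 0, 0, 0]
  ]
}}

```text
clock: 14.05
position: [0.4456, 0.1442, 0.1915]
orientation: [3.138, 0.528, 3.083]
contact_force: [-13.8, -2.6, 18.2]
gripper_width: -0.0004
grip_force: 11.1
```

```bash
python3 st.py
```

```text
14.05 tip [ 4.1 -1.8 46.3] F head [-2.7 -3.4 22.6] M [-0.83  1.01 -0.04]
```

{"fn": "apply_moves", "kwargs": {
  "targets": [
    [0, 0, -2, 0, 0, 0, 0],
    [0, 0, -6, 0, 0, 0, 0],
    [0, 0, -30, 0, 0, 0, 0],
    [0, 0, -60, 0, 0, 0, 0],
    [0, 0, -60, 0, 0, 0, 0]
  ]
}}

```text
clock: 14.68
position: [0.4153, 0.1463, 0.2423]
orientation: [3.138, 0.527, 3.084]
contact_force: [-0.2, 0.2, 0.7]
gripper_width: -0.0
grip_force: 0.0
```

```bash
python3 st.py
python3 - <<'E'
from h import *; from rig import r,optics
c=optics.capture("wrist");t=optics.capture("scene")
g=lambda im:(255*(im/255.)**.6).astype('uint8')
a=np.hstack([cv2.resize(g(c["image"][130:310,200:440]),(480,360),interpolation=cv2.INTER_CUBIC),cv2.resize(g(t["image"][180:300,350:450]),(300,360),interpolation=cv2.INTER_CUBIC)]);cv2.imwrite("pics/w6.png",a)
E
```

```text
14.675 tip [  3.   -1.3 105.5] F head [0.1 0.2 0.7] M [0.05 0.47 0.01]
```

View pics/w6.png

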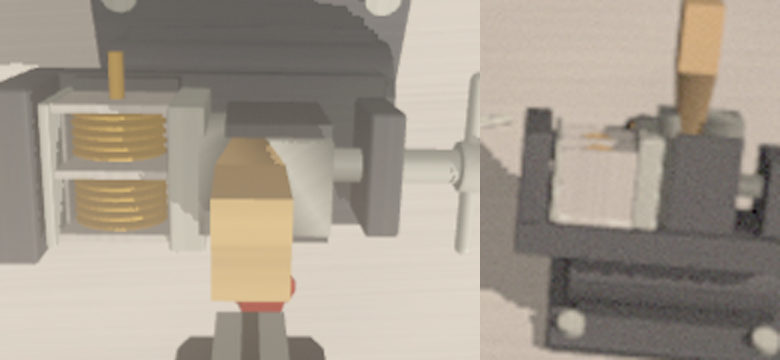

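The wedge stays locked (left tile 250,230), the jaw is hard against the gang, and the fingers are clear. It was driven with 22 N and did not spring back, so I'm handing in.

```bash
python3 -c "
from rig import job
print(job.job_done())"
```

```text
the job is handed in; nothing more can be done
None
```

I handed the job in: the wedge was pushed into the slot with about 22 N, stayed put when released, and the jaw looks tight against the gang. I could not measure the clamping force, and the hand-in gave no verdict.

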